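# Fill the bottle carrier and dock it behind its gravity catch

### The job

Stand the loose square dropping bottle in the empty pocket of the grey two-bottle carrier, and dock the carrier: slide it tongue first between the rails so that its own edge lifts the hinged gravity catch, and push it fully home until the catch has dropped behind it. Do not touch the catch with the gripper, keep the carrier and its bottles upright, and leave the other glassware where it stands.

Things in the scene. Friction and masses are not known exactly. Their poses are not given: they have to be found in the camera images.
- carrier: grey plastic two-bottle carrier, 0.4 kg empty. Origin: underside, below the handle; x = leading (tongue) end, y left, z up. Base flange 16 mm thick, x -40 to +52 mm (tongue end longer), y -95 to +95 mm, bare beyond y +-84.5. On it two square pockets at y +60 and -60 mm: inside 44 mm, walls 2.5 mm thick, tops 51 mm above the underside. Bottles in it reach 122 mm high
- carrier_grip (a point): middle of the carrier's black grip on its central stem, 124 mm above the carrier's underside; axes as the carrier's. The grip is 18 mm thick (x), 36 mm wide (y) and runs from 106 to 136 mm high: pinch it across x
- pocket_left (a point): centre of the floor of the carrier's left pocket (y +60 mm, the empty one), 16 mm above the carrier's underside; axes as the carrier's
- pocket_right (a point): centre of the floor of the carrier's right pocket (y -60 mm, already filled), 16 mm above the carrier's underside
- square_bottle: square glass dropping bottle standing loose on the bench, 40 x 40 x 106 mm, about 75 g; round white ribbed cap 38 mm across above 66 mm, a good place to pinch it. Origin: centre of its underside, x and y square to its flat sides, z up. The only square bottle outside the carrier; its place among the round ones changes
- carrier_bottle: the same kind of square bottle, already standing in the carrier's right pocket; origin: centre of its underside
- dock: fixed docking bay: white housing (70 mm high, dial on top to 82 mm, x +36 to +150 mm) and two aluminium rails that guide the carrier over the bare bench. Origin: on the bench where the carrier's origin lies when fully home; x = way in, y left; home = same axes. The tongue stops at x +52 mm, under the housing's overhang (from x +36 mm, 20 mm up), so the carrier cannot be set in from above
- dock_mouth (a point): on the bench in the middle of the bay's mouth, 135 mm before dock origin; axes as the dock's. From here the rails (22 mm high, 12 mm thick, inner faces at y +-97 mm: 2 mm play each side) run straight to the housing; before it their flared ends widen over 28 mm to y +-108 mm
- catch: plain brass gravity catch, 50 g, no spring, free hinge across the lane at the left rail; origin = pivot, at dock x -121, y +92, 31 mm up. Its arm (dock y 88 to 95 mm) slopes down inwards to a toe. The flange's leading edge meets it when the carrier is 140 mm before home, lifts it (about 1 N more push), and the toe drops behind the trailing edge 2 mm before home (3.5 mm play).
- catch_toe (a point): lower corner of the catch's toe, 75 mm farther in than the pivot: 4 mm above the bench when the catch is down, 16 mm or more while the carrier holds it up
- stopper_bottle_a: bystander: round glass bottle with stopper, 55 mm across, 93 mm high, origin at the underside; it or its twin may stand in any of the three bottle places
- stopper_bottle_b: bystander: the second such round bottle
- flask: bystander: conical flask, 64 mm across, 106 mm high, origin at the underside
- beaker: bystander: glass beaker, 56 mm across, 69 mm high, origin at the underside
- wash: bystander: wash bottle with bent spout, 65 x 84 mm, 183 mm high, origin at the underside
Not all that is in view belongs to the job. Leave any orange look-alike of the square_bottle alone. Leave any green look-alike of the carrier_bottle alone.

How it is judged:
By the outcome, as a careful person would: the job done as asked, in the order asked, and still so for the second after the job is handed in, with the robot touching nothing.
It also fails if it takes over 58 s, if anything falls off the work surface, if the arm or the gripper's body presses on something with over 40 N, if the wrist force passes 120 N, or if a joint passes its speed limit or range.

### The arm

A 6-joint arm with a two-finger parallel gripper is mounted at the origin on a cart in front of the work surface, level with it; the furniture and walls round the work are solid. World frame = base frame: x ahead of the robot, y to its left, z up, the work surface at z = 0. Lengths are in m, angles in rad, forces in N, time in s.
With the tool pointing down it reaches from about 0.3 to 0.775 m from the base axis. Payload 14.6 kg.
Tool frame: the origin (TCP) lies at the centre of the arm's flange, where the gripper is bolted on; the fingertips stand 199 mm ahead of it and the grasp point (between the pads) lies 180 mm ahead of it; z points along the fingers, y is the line along which they close (so a half turn about z gives the same grasp; the last joint's range is limited). The gripper opens to 94 mm and grips with 3 to 60 N. Pads are 16 mm wide; open, the fingers measure 119 mm over their backs; the gripper's body (75 mm by 177 mm) begins 78 mm behind the grasp point.
Start: joints at [1.102, 0.3, 1.521, -0, 1.321, -0.067], TCP at [0.215, 0.506, 0.405] pointing down, gripper open.
Joint ranges: [-3.03, 3.03], [-0.79, 2.21], [0.23, 2.52], [-1.04, 4.18], [0, 3.07], [-2.55, 2.55]. Speed limits (rad/s): [2.22, 2.22, 2.57, 3.14, 3.14, 3.14].

### API

Orientations are given as [roll, pitch, yaw] about the fixed x, y, z axes, in that order (R = Rz(yaw) Ry(pitch) Rx(roll)).
In Python, from station import ctrl gives the robot as it stands. The module is installed in compiled form; this text tells all that it offers.
- The arm moves only by the tool servo_tool, never from a script. Its argument "motion" is a list of rows, each a list of 5 numbers: the closure, from 0 (fully open) to 1 (shut), then the shift along the world's x, y, z in cm, then the turn about the world's z in degrees. A call has 1 to 20 rows; each row is the pose to reach, as a shift and turn from the pose commanded when the call began; what a row does not reach only later rows make up. A row lasts 1/8 s, in which the tool goes at most 62.5 mm and 10.7 degrees, less where a joint would pass 70% of its speed; a pose out of reach is approached as far as the arm can. A call with a gripper value outside its range is refused whole. The fingers move at their own pace and stop on an object; "squeeze" is the grip in N (left out, the last holds). Time passes only in rows, so rows that repeat a pose let the fingers close. It gives the time, the measured TCP pose, the force, the opening and the grip force at its end, in the units of the state.
- ctrl.get_obs(): the state, without advancing time (a new reading comes with each control period).
- ctrl.camera(name): name is "scene" or "top" or "wrist"; returns a dict with "image" (480x640x3 uint8, red, green, blue), "fx", "fy", "cx", "cy" (pixels), "camera_from_world" (4x4, takes a point from world to camera coordinates); the wrist camera has in their place "hand_eye" (4x4, takes a point from camera to tool coordinates, whose origin is the TCP and whose axes are the flange's). Camera axes: x right, y up, looking along -z (the intrinsics and any distortion apply to the point x, -y, -z); pixel columns grow to the right and rows downward; lengths in m; the calibration is good to about 2 mm. A picture is of the moment at which its call begins: read the wrist's pose just before it. There is no depth.
- ctrl.hand_in(): hands the job in; it is judged then, once.
The state is a dict: "time_s": time; "qpos": joint angles; "joint_vel": joint speeds; "tau": joint torques, N m; "ee_pos": TCP position; "eef_rot": TCP orientation; "force": force on the tool from outside, world axes, zero at the start; "moment": the same for the moment, N m; "grip_width": finger opening in m; "grip_force": force on a finger pad.
Only numpy, scipy, OpenCV 4.12 (cv2) and the standard library are available. Lean on these libraries where they do the work, as an engineer would, in place of code of your own. Each camera call takes 0.05 s, during which the arm holds its last target. There are 200 camera calls.

## Working session

There is one attempt and no reset: what is moved stays moved. The work goes in short steps, Python scripts to look and compute and a tool call to move; the robot and the scene stay as the last step left them, time stands still between calls to the robot, and variables do not carry over. Pictures are saved under pics/ and viewed, at most 10 in all, crops included, and the job is handed in when it is done.

Besides the shell and the picture viewer there is one more tool, called by a JSON object that holds its "op" and its "data", one argument or row to a line. servo_tool: Moves the arm, as the interface text tells. Its arguments: {"type":"object","properties":{"motion":{"type":"array","items":{"type":"array","items":{"type":"number"}}},"squeeze":{"type":"number"}},"required":["motion"]}

```bash
mkdir -p pics; cat > h.py <<'E'
import numpy as np, cv2
from station import ctrl
def snap(name,fn=None):
    o=ctrl.get_obs(); c=ctrl.camera(name); c['obs']=o
    if fn: cv2.imwrite(fn,c['image'][:,:,::-1])
    if 'hand_eye' in c:
        from scipy.spatial.transform import Rotation as R
        T=np.eye(4);T[:3,:3]=R.from_euler('xyz',o['eef_rot']).as_matrix();T[:3,3]=o['ee_pos']
        c['wfc']=T@c['hand_eye']
    else: c['wfc']=np.linalg.inv(c['camera_from_world'])
    return c
def ray(c,u,v):
    d=np.array([(u-c['cx'])/c['fx'],-(v-c['cy'])/c['fy'],-1.])
    return c['wfc'][:3,3],c['wfc'][:3,:3]@d
def onz(c,u,v,z):
    p,d=ray(c,u,v); return p+d*(z-p[2])/d[2]
def proj(c,P):
    q=np.linalg.inv(c['wfc'])@np.append(P,1); return c['cx']+c['fx']*q[0]/-q[2], c['cy']-c['fy']*q[1]/-q[2]
E
python3 - <<'E'
from h import *
for n in('top','scene'):
    c=snap(n,f'pics/{n}0.png'); print(n,{k:v for k,v in c.items() if k not in('image','obs')})
print(ctrl.get_obs())
E
```

```text
top {'fx': 516.718844828454, 'fy': 516.718844828454, 'cx': 314.52760699334357, 'cy': 235.02920602964886, 'camera_from_world': array([[ 0.0068408 , -0.99995498,  0.00657618, -0.06504004],
       [ 0.97924177,  0.00803108,  0.20253658, -0.62869643],
       [-0.20258027,  0.00505415,  0.97925262, -1.32625028],
       [ 0.        ,  0.        ,  0.        ,  1.        ]]), 'wfc': array([[ 0.0068408 ,  0.97924177, -0.20258027,  0.34741858],
       [-0.99995498,  0.00803108,  0.00505415, -0.05328493],
       [ 0.00657618,  0.20253658,  0.97925262,  1.4264958 ],
       [ 0.        ,  0.        ,  0.        ,  1.        ]])}
scene {'fx': 526.9019755861582, 'fy': 526.9019755861582, 'cx': 317.46221547682916, 'cy': 238.03162115758226, 'camera_from_world': array([[ 0.44793396, -0.89406551,  0.0014229 , -0.32404488],
       [ 0.6882572 ,  0.3458373 ,  0.63772924, -0.46898819],
       [-0.57066382, -0.28468126,  0.7702593 , -1.12066588],
       [ 0.        ,  0.        ,  0.        ,  1.        ]]), 'wfc': array([[ 0.44793396,  0.6882572 , -0.57066382, -0.17158826],
       [-0.89406551,  0.3458373 , -0.28468126, -0.44655632],
       [ 0.0014229 ,  0.63772924,  0.7702593 ,  1.16275188],
       [ 0.        ,  0.        ,  0.        ,  1.        ]])}
{'time_s': 0.1, 'qpos': array([ 1.10241528e+00,  3.00369303e-01,  1.52148023e+00, -2.63563656e-05,
        1.32068541e+00, -6.65948537e-02]), 'joint_vel': array([-3.82016473e-05, -4.61734394e-04, -3.97988348e-04, -6.35824525e-04,
        1.26447777e-03,  4.79103739e-04]), 'tau': array([-6.49764424e-04, -5.32636857e+01, -3.53282332e+01,  7.09492341e-02,
        2.34367879e-02, -7.76543766e-05]), 'ee_pos': array([0.21507371, 0.50617437, 0.40418474]), 'eef_rot': array([-3.14065076e+00, -3.72311440e-05,  2.73981298e+00]), 'force': array([ 0.50836099,  0.11471128, -0.96513159]), 'moment': array([ 0.04220292, -0.00020639, -0.00470158]), 'grip_force': 0.0, 'grip_width': 0.09411103523862699}
```

View pics/top0.png

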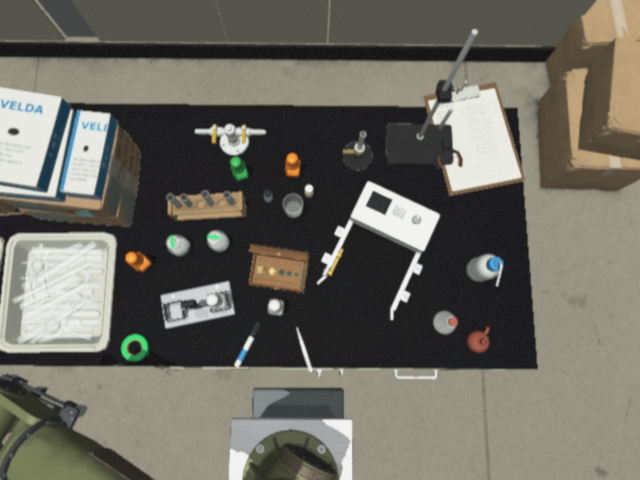

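View pics/scene0.png

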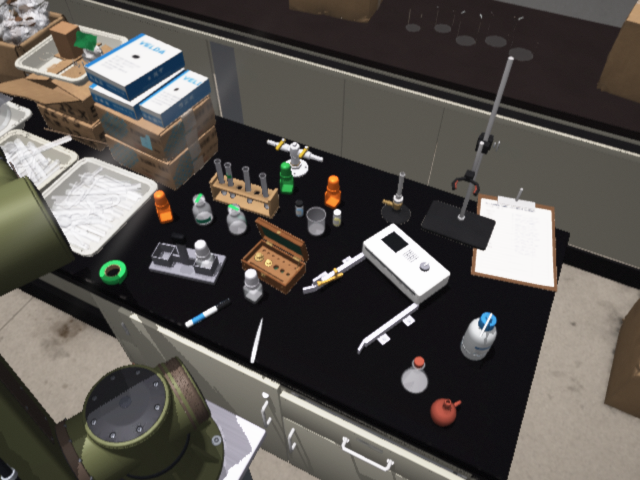

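The top view shows these candidates for the loose square bottle:
- The white-capped square bottle at (275,307), which is (252,285) in the scene view.
- The orange look-alikes at (137,260) and (292,165), and the green one at (238,168).
- The round stopper bottles at (178,245) and (217,240).
- The bottle already in the carrier at (212,300).

I choose (275,307). The carrier is at (198,305) with its left pocket empty. The dock mouth lies between (322,280) and (393,315). Next is one close crop to check this.

```bash
python3 - <<'E'
from h import *
im=cv2.imread('pics/top0.png')[170:330,150:450]
cv2.imwrite('pics/crop1.png',cv2.resize(im,(800,427),interpolation=cv2.INTER_CUBIC))
E
```

```text
(no output)
```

View pics/crop1.png

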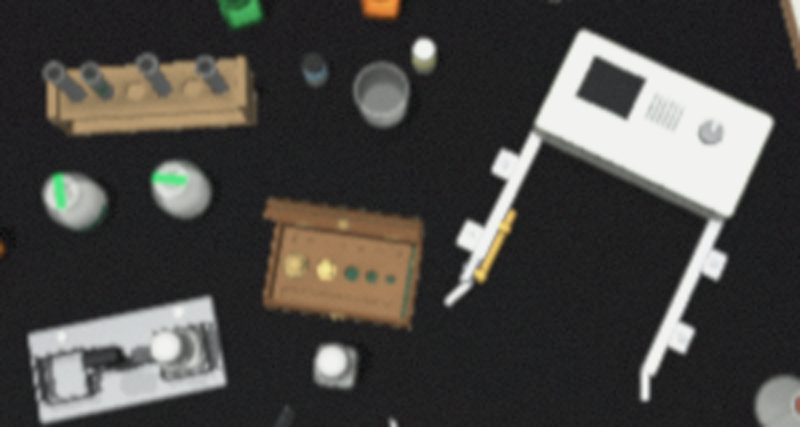

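The crop confirms the choice. The loose square bottle has a white cap at crop (331,361), just in front of the wooden box. The carrier's empty left pocket is at (70,375), the housing top is at (583,30)–(728,217), and the brass catch is on the left rail at (495,245).

```bash
python3 - <<'E'
from h import *
c=snap('top'); s=snap('scene'); im=c['image']
def P(u,v,z): return onz(c,150+(u+.5)/2.667-.5,170+(v+.5)/2.667-.5,z)
g=cv2.cvtColor(im,cv2.COLOR_RGB2GRAY)
# housing top: bright, largest blob
def blob(mask,lo,hi):
    n,l,st,ce=cv2.connectedComponentsWithStats(mask.astype('uint8'))
    return (l,st,ce)
h=np.zeros_like(g);h[170:330,340:450]=(g[170:330,340:450]>215)*255
h=cv2.morphologyEx(h,cv2.MORPH_OPEN,np.ones((9,9)))
cn=max(cv2.findContours(h,0,2)[0],key=cv2.contourArea); r=cv2.minAreaRect(cn)
b=cv2.boxPoints(r); print('housing px',b.round(1).tolist())
W=np.array([onz(c,u,v,.07)[:2] for u,v in b]);print(W.round(4).tolist())
m=W.mean(0); e=[W[1]-W[0],W[2]-W[1]]; print('sizes',[np.linalg.norm(x) for x in e])
sh=min(e,key=np.linalg.norm); sh=sh if sh[0]>0 else -sh; yaw=np.arctan2(sh[1],sh[0]); d=sh/np.linalg.norm(sh)
print('dock yaw',np.degrees(yaw),'origin',m-.093*d,'mouth',m-.228*d,'R',np.hypot(*(m-.093*d)))
# carrier
k=np.zeros_like(g);k[275:335,155:245]=(g[275:335,155:245]>60)*255
k=cv2.morphologyEx(k,cv2.MORPH_CLOSE,np.ones((7,7)));k=cv2.morphologyEx(k,cv2.MORPH_OPEN,np.ones((7,7)))
C=np.array([P(u,v,.016)[:2] for u,v in [(28,333),(212,297),(226,385),(42,423)]])
print('carrier corners',C.round(4).tolist()); 
r=cv2.minAreaRect(max(cv2.findContours(k,0,2)[0],key=cv2.contourArea));b=cv2.boxPoints(r)
W=np.array([onz(c,u,v,.016)[:2] for u,v in b]);print('minrect',W.round(4).tolist())
y=(C[0]-C[1]+C[3]-C[2]);yaw=np.arctan2(-y[0],y[1]);x=np.array([np.cos(yaw),np.sin(yaw)])
o=C.mean(0)-.006*x;print('len',np.linalg.norm(y)/2,'carrier yaw',np.degrees(yaw),'origin',o)
print('grip proj crop',[(np.array(proj(c,[*o,.136]))-[150,170])*2.667])
print('cap',P(331,361,.106), 'scene proj',proj(s,P(331,361,.106)))
# carrier bottle cap check
print('cap2',P(166,348,.122))
print('box top',P(410,325,.03),P(264,305,.03))
E
```

```text
housing px [[350.5, 216.39999389648438], [367.20001220703125, 180.8000030517578], [439.5, 214.60000610351562], [422.79998779296875, 250.1999969482422]]
[[0.6801, -0.1572], [0.7811, -0.2036], [0.6874, -0.3982], [0.5891, -0.3496]]
sizes [np.float64(0.11107759173620764), np.float64(0.2159666513330674)]
dock yaw -24.668113759833556 origin [ 0.59990827 -0.238322  ] mouth [ 0.47722829 -0.18197821] R 0.6455132133472202
carrier corners [[0.4706, 0.3577], [0.5088, 0.1719], [0.4196, 0.1542], [0.3805, 0.3376]]
minrect [[0.4716, 0.3659], [0.5136, 0.1725], [0.4182, 0.149], [0.3774, 0.3399]]
len 0.18860993990647723 carrier yaw 11.831059688191207 origin [0.43901788 0.25411033]
grip proj crop [array([ 99.58802769, 355.50256118])]
cap [0.43834157 0.04200071 0.106     ] scene proj (np.float64(250.60437896082135), np.float64(272.52277080617745))
cap2 [0.44825554 0.19628537 0.122     ]
box top [ 0.4803339  -0.03158032  0.03      ] [0.49947962 0.11667764 0.03      ]
```

{"op": "servo_tool", "data": {
  "motion": [
    [0,22.3,-46.4,0,23],
    [0,22.3,-46.4,0,23],
    [0,22.3,-46.4,0,23],
    [0,22.3,-46.4,0,23],
    [0,22.3,-46.4,0,23],
    [0,22.3,-46.4,0,23],
    [0,22.3,-46.4,0,23],
    [0,22.3,-46.4,0,23],
    [0,22.3,-46.4,0,23],
    [0,22.3,-46.4,0,23],
    [0,22.3,-46.4,0,23],
    [0,22.3,-46.4,0,23]
  ]
}}

```text
time_s: 1.7
ee_pos: [0.4377, 0.0431, 0.4047]
eef_rot: [3.142, 0.0, -3.14]
force: [-0.1, -0.8, 0.8]
grip_width: 0.0938
grip_force: 0.0
```

```bash
python3 - <<'E'
from h import *
c=snap('wrist','pics/w1.png'); o=c['obs']; print(o['time_s'],o['ee_pos'],o['eef_rot'],c['fx'],c['cx'],c['hand_eye'].round(3).tolist())
print(proj(c,[.438,.042,.106]),proj(c,[.438,.042,0]))
E
```

```text
1.7 [0.43774491 0.0431172  0.40472427] [ 3.14151371e+00  1.28785879e-04 -3.14047947e+00] 345.47679993203667 318.39080387158606 [[0.001, 0.96, 0.281, 0.082], [1.0, -0.001, -0.0, 0.0], [0.0, 0.281, -0.96, 0.021], [0.0, 0.0, 0.0, 1.0]]
(np.float64(316.53488664981535), np.float64(245.33359872668237)) (np.float64(317.0280750463637), np.float64(218.74029531113993))
```

View pics/w1.png

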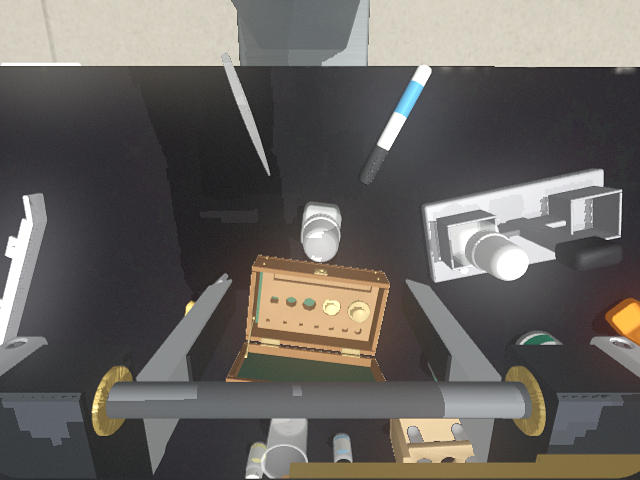

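The wrist view shows the bottle cap at about (321,245), with the body's robot-side edge at (303–340,204). The carrier's corners are at (423,206), (601,170) and (436,281). The box top lies below the cap, at (255,258) to (388,275).

```bash
python3 - <<'E'
from h import *
i=cv2.imread('pics/w1.png'); a=np.zeros((480,800,3),'uint8')
a[:425,:325]=cv2.resize(i[190:275,290:355],None,fx=5,fy=5,interpolation=2)
a[:260,340:780]=cv2.resize(i[160:290,410:630],None,fx=2,fy=2,interpolation=2)
cv2.imwrite('pics/w1c.png',a)
E
```

```text
(no output)
```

View pics/w1c.png

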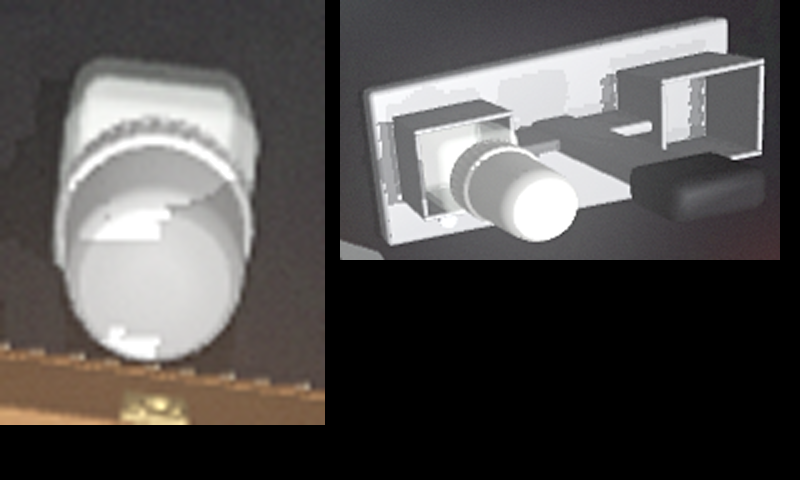

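The crop shows the bottle body's robot-side edge running from (95,62) to (230,72), so it is turned a few degrees. The carrier flange corners are at (366,92), (727,20) and (388,243). I'll measure both.

```bash
python3 - <<'E'
from h import *
c=snap('wrist'); g=cv2.cvtColor(c['image'],cv2.COLOR_RGB2GRAY).astype(float)
# bottle top edge: subpixel crossing per column
pts=[]
for u in range(309,337):
    col=g[196:212,u]; d=np.where((col[:-1]<85)&(col[1:]>=85))[0]
    if len(d): k=d[0]; pts.append((u,196+k+(85-col[k])/(col[k+1]-col[k])))
pts=np.array(pts); print(pts[::4].round(1).tolist())
for z in(0,.06):
    W=np.array([onz(c,u,v,z)[:2] for u,v in pts]); f=np.polyfit(W[:,1],W[:,0],1)
    print(z,'edge yaw',-np.degrees(np.arctan(f[0])),'x at y=.045',np.polyval(f,.045))
# cap: bright top outline left/right extremes at z~.1
for (u0,v0,z) in[(290+155/5,190+270/5,.106)]: print('cap top ctr',onz(c,u0,v0,z))
for u,v in [(290+55/5,190+230/5),(290+250/5,190+230/5)]: print('cap lower',onz(c,u,v,.07))
K=lambda u,v:onz(c,410+(u-340+.5)/2-.5,160+(v+.5)/2-.5,.016)[:2]
A,B,D=K(366,92),K(727,20),K(388,243); print(A,B,D)
y=B-A; yaw=np.arctan2(-y[0],y[1]); print('L',np.linalg.norm(y),'W',np.linalg.norm(D-A),'yaw',np.degrees(yaw))
x=np.array([np.cos(yaw),np.sin(yaw)]);yh=np.array([-x[1],x[0]])
print('origin',(A+B)/2+.040*x)
# rear/left edges by fit of rear edge
pts=[]
for u in range(440,595,3):
    v=205-(u-426)*34/177; r=np.arange(int(v)-7,int(v)+6); col=g[r,u]; k=np.argmax(np.diff(col)); pts.append((u,r[0]+k+.5))
W=np.array([onz(c,u,v,.016)[:2] for u,v in pts]); f=np.polyfit(W[:,1],W[:,0],1); print('rear yaw',-np.degrees(np.arctan(f[0])),'res',np.std(W[:,0]-np.polyval(f,W[:,1])))
# carrier bottle cap
q=lambda u,v,z:onz(c,410+(u-340+.5)/2-.5,160+(v+.5)/2-.5,z)
print('cap2',q(546,208,.122))
# pocket left top corners z=.051
print('pocketL pts',[q(u,v,.051)[:2].round(4).tolist() for u,v in[(764,60),(662,82),(764,158),(662,155)]])
E
```

```text
[[309.0, 201.3], [313.0, 201.1], [317.0, 201.6], [321.0, 202.0], [325.0, 202.5], [329.0, 203.1], [333.0, 203.5]]
0 edge yaw -6.567326346755131 x at y=.045 0.4190537118748985
0.06 edge yaw -6.567326346755135 x at y=.045 0.4091790843459945
cap top ctr [0.43690792 0.04563669 0.106     ]
cap lower [0.43963852 0.02710526 0.07      ]
cap lower [0.43955997 0.0637622  0.07      ]
[0.42017491 0.15550994] [0.38188002 0.34051517] [0.5073898  0.17570739]
L 0.18892706348605154 W 0.0895230429102691 yaw 11.694697800723501
origin [0.44019713 0.25612042]
rear yaw 12.298356015034873 res 0.0003421192730716136
cap2 [0.44842043 0.19952413 0.122     ]
pocketL pts [[0.3981, 0.3344], [0.4089, 0.2877], [0.4469, 0.3465], [0.4454, 0.2953]]
```

{"op": "servo_tool", "data": {
  "motion": [
    [0,0.1,0.3,-5,-6],
    [0,0.1,0.3,-9,-6],
    [0,0.1,0.3,-12,-6],
    [0,0.1,0.3,-13.6,-6],
    [0,0.1,0.3,-13.6,-6],
    [1,0.1,0.3,-13.6,-6],
    [1,0.1,0.3,-13.6,-6],
    [1,0.1,0.3,-13.6,-6],
    [1,0.1,0.3,-13.6,-6],
    [1,0.1,0.3,-13.6,-6],
    [1,0.1,0.3,-13.6,-6]
  ],
  "squeeze": 15
}}

```text
time_s: 3.18
ee_pos: [0.4391, 0.0452, 0.2686]
eef_rot: [-3.142, 0.0, 3.036]
force: [0.3, -0.3, 0.5]
grip_width: 0.0372
grip_force: 0.0
```

{"op": "servo_tool", "data": {
  "motion": [
    [1,0,0,0,0],
    [1,0,0,0,0],
    [1,0,0,5,0],
    [1,0,0,11,0],
    [1,0,0,17,-8],
    [1,0,5,17,-18],
    [1,-1,11,17,-28],
    [1,-1.1,17,17,-38],
    [1,-1.1,22,17,-48],
    [1,-1.1,26.9,17,-58],
    [1,-1.1,26.9,17,-66],
    [1,-1.1,26.9,14,-72],
    [1,-1.1,26.9,10,-72],
    [1,-1.1,26.9,7.5,-72],
    [1,-1.1,26.9,7.5,-72],
    [1,-1.1,26.9,7.5,-72]
  ]
}}

```text
time_s: 5.18
ee_pos: [0.4283, 0.3143, 0.3448]
eef_rot: [3.14, -0.001, 1.78]
force: [-0.3, -0.2, 0.1]
grip_width: 0.0335
grip_force: 14.9
```

```bash
python3 - <<'E'
from h import *
c=snap('wrist','pics/w2.png'); o=c['obs']; print(o['time_s'],o['ee_pos'],o['eef_rot'],o['grip_force'],o['grip_width'])
print(proj(c,[.4275,.3142,.016]))
E
```

```text
5.175 [0.42830068 0.31431168 0.3448263 ] [ 3.14030306e+00 -5.31905553e-04  1.77980987e+00] 14.900307900243206 0.03354813748844396
(np.float64(316.8274869749531), np.float64(236.32497664252406))
```

View pics/w2.png

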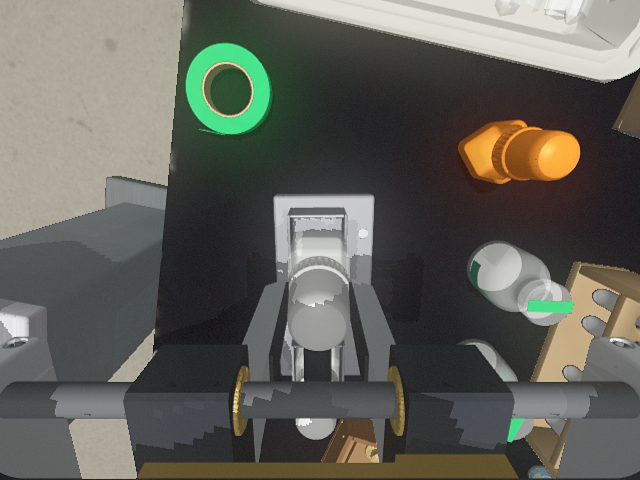

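The wrist view shows the bottle held at (318,300) above the empty pocket. The pocket walls span columns 290–347, so it is centred sideways at 318. I'll check the fore-aft direction in one zoom.

```bash
python3 - <<'E'
from h import *
i=cv2.imread('pics/w2.png'); cv2.imwrite('pics/w2c.png',cv2.resize(i[190:350,265:385],None,fx=3.7,fy=3.7,interpolation=2))
E
```

```text
(no output)
```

View pics/w2c.png

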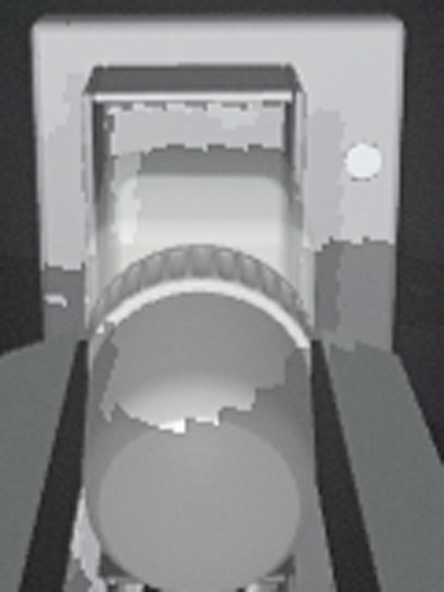

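```bash
python3 - <<'E'
from h import *
c=snap('wrist'); K=lambda u,v,z:onz(c,265+(u+.5)/3.7-.5,190+(v+.5)/3.7-.5,z)[:2]
yaw=np.radians(12); x=np.array([np.cos(yaw),np.sin(yaw)]);y=np.array([-x[1],x[0]]); t=c['obs']['ee_pos'][:2]
f=lambda u,v,z:np.round(1000*np.array([(K(u,v,z)-t)@x,(K(u,v,z)-t)@y]),1)
print('flange end corners z16 (expect x-40/+52,y+35)',f(33,20,.016),f(404,20,.016))
print('wall outer rim z51 (expect -24.5/24.5, y+24.5)',f(86,92,.051),f(302,92,.051))
print('inner rim (y+22)',f(93,99,.051),f(296,99,.051))
print('flange edge far down',f(43,300,.016))
print('bottle bottom edge z76 (expect y20)',f(113,176,.076),f(290,176,.076))
E
```

```text
flange end corners z16 (expect x-40/+52,y+35) [-39.2  38.2] [50.2 38.2]
wall outer rim z51 (expect -24.5/24.5, y+24.5) [-23.8  27.6] [23.1 27.6]
inner rim (y+22) [-22.3  26. ] [21.9 26.1]
flange edge far down [-39.2 -33.8]
bottle bottom edge z76 (expect y20) [-16.6  15.5] [19.  15.5]
```

{"op": "servo_tool", "data": {
  "motion": [
    [1,-0.1,0.3,0,0],
    [1,-0.1,0.3,-1,0],
    [1,-0.1,0.3,-2,0],
    [1,-0.1,0.3,-2.7,0],
    [1,-0.1,0.3,-3.2,0],
    [1,-0.1,0.3,-3.2,0]
  ]
}}

```text
time_s: 6.02
ee_pos: [0.4271, 0.3172, 0.3113]
eef_rot: [-3.141, 0.0, 1.78]
force: [0.1, -0.4, -0.7]
grip_width: 0.0336
grip_force: 14.9
```

```bash
python3 - <<'E'
from h import *
c=snap('wrist'); i=c['image'][150:350,215:425,::-1]; o=c['obs'];print(o['ee_pos'],o['force'],o['moment'],o['grip_width'])
cv2.imwrite('pics/w3c.png',cv2.resize(i,None,fx=2.9,fy=2.9,interpolation=2))
E
```

```text
[0.4271049  0.31716627 0.31127698] [ 0.1223241  -0.41590102 -0.69827884] [-0.03078903  0.01629846 -0.02432152] 0.03359148334764803
```

View pics/w3c.png

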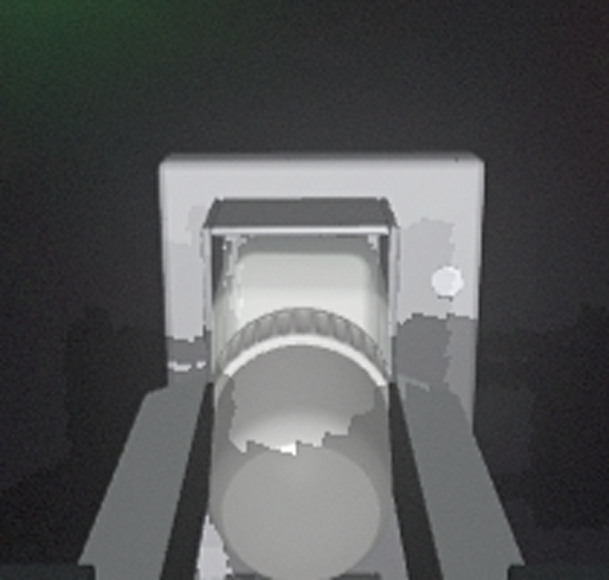

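The bottle's bottom is now about 8 mm below the pocket rim, between the walls at crop columns 210–392, and there is no contact force. I'll lower it further.

{"op": "servo_tool", "data": {
  "motion": [
    [1,0,0,-0.8,0],
    [1,0,0,-1.6,0],
    [1,0,0,-2.2,0],
    [1,0,0,-2.6,0],
    [1,0,0,-2.6,0]
  ]
}}

```text
time_s: 6.7
ee_pos: [0.4271, 0.3172, 0.2854]
eef_rot: [-3.141, 0.0, 1.78]
force: [0.0, -0.7, -0.2]
grip_width: 0.0336
grip_force: 14.9
```

{"op": "servo_tool", "data": {
  "motion": [
    [0,0,0,0,0],
    [0,0,0,0,0],
    [0,0,0,0,0],
    [0,0,0,5,0],
    [0,0,0,10,0],
    [0,1.2,-5.9,10,0],
    [0,1.2,-5.9,10,0],
    [0,1.2,-5.9,6,0],
    [0,1.2,-5.9,1.9,0],
    [0,1.2,-5.9,1.9,0],
    [1,1.2,-5.9,1.9,0],
    [1,1.2,-5.9,1.9,0],
    [1,1.2,-5.9,1.9,0],
    [1,1.2,-5.9,1.9,0],
    [1,1.2,-5.9,1.9,0],
    [1,1.2,-5.9,1.9,0],
    [1,1.2,-5.9,1.9,0],
    [1,1.2,-5.9,1.9,0],
    [1,1.2,-5.9,1.9,0]
  ],
  "squeeze": 40
}}

```text
time_s: 9.07
ee_pos: [0.4391, 0.2582, 0.3046]
eef_rot: [-3.142, 0.0, 1.78]
force: [2.0, -1.0, -1.8]
grip_width: 0.0175
grip_force: 40.0
```

```bash
python3 - <<'E'
from h import *
c=snap('top'); d=snap('wrist')
a=np.zeros((480,800,3),'uint8')
a[:,:320]=cv2.resize(c['image'][270:360,150:210,::-1],(320,480),interpolation=2)
a[:360,320:]=cv2.resize(d['image'],(480,360),interpolation=3)[:,:,::-1]
cv2.imwrite('pics/g1.png',a)
# rails in top view: inner edge lines from bright masks
im=c['image'].astype(int); w=(im.min(2)>150).astype('uint8'); w[:,:310]=0;w[:165]=0;w[330:]=0;w[:,445:]=0
n,l,st,ce=cv2.connectedComponentsWithStats(w)
for k in range(1,n):
    if st[k,4]>15: print(st[k],ce[k].round(1))
E
```

```text
[ 351  182   89   69 2943] [397.2 217.2]
[310 185   3   8  17] [310.7 188.4]
[317 220  36  64 459] [335.1 248.3]
[390 252  32  68 487] [406.  283.4]
[435 317  10  13  98] [439.4 323.9]
```

View pics/g1.png

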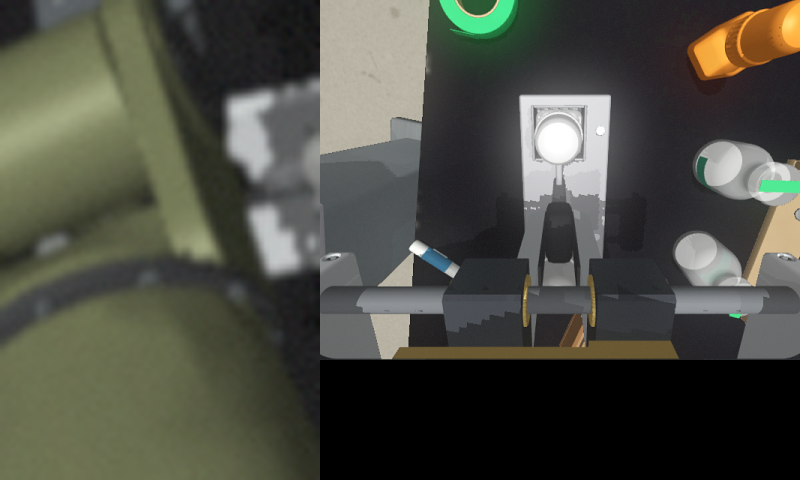

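The bottle stands in the left pocket (composite (558,135)) and the grip is pinched at (560,270). Next I'll measure the dock yaw and offset from the rails.

```bash
cat > dock.py <<'E'
from h import *
def dockfit(c,o,yaw,xs=np.arange(-.12,.03,.004)):
    g=cv2.GaussianBlur(cv2.cvtColor(c['image'],cv2.COLOR_RGB2GRAY),(3,3),0).astype(np.float32)
    x=np.array([np.cos(yaw),np.sin(yaw)]);y=np.array([-x[1],x[0]]); out={}
    for s in(1,-1):
        P=[]
        for X in xs:
            ys=np.arange(.080,.125,.0005)
            uv=np.array([proj(c,[*(o+X*x+s*Y*y),.022]) for Y in ys],np.float32)
            p=cv2.remap(g,uv[:,:1],uv[:,1:],1)[:,0]
            i=np.argmax(p); lo=p[:max(i,1)].min(); t=(lo+p[i])/2
            if p[i]-lo<60: continue
            k=i
            while k>0 and p[k]>t:k-=1
            P.append((X,s*ys[k]))
        P=np.array(P)
        if len(P)<6: print(s,'few');continue
        f=np.polyfit(*P.T,1); 
        for _ in range(3):
            r=np.abs(P[:,1]-np.polyval(f,P[:,0])); P=P[r<max(2*np.median(r),.0008)]; f=np.polyfit(*P.T,1)
        out[s]=f; print(s,len(P),'slope deg',np.degrees(f[0]),'y at -0.05',np.polyval(f,-.05),'resid',np.std(P[:,1]-np.polyval(f,P[:,0])))
    return out
E
python3 - <<'E'
from dock import *
c=snap('top'); s=snap('scene')
for n,k in(('top',c),('scene',s)): print(n); dockfit(k,np.array([.600,-.2383]),np.radians(-24.67))
E
```

```text
top
1 24 slope deg 2.895427449751696 y at -0.05 0.09302127895187563 resid 0.0008607220019525245
-1 38 slope deg -0.9921279251498932 y at -0.05 -0.09329915745705217 resid 0.0001556123102864876
scene
1 23 slope deg 0.23666949091433334 y at -0.05 0.0952294653879024 resid 0.0006445208300451423
-1 38 slope deg -0.9466749870308923 y at -0.05 -0.09282864646022537 resid 0.00017165234454258102
```

{"op": "servo_tool", "data": {
  "motion": [
    [1,0,0,1,0],
    [1,0,0,3,0],
    [1,0,0,6,0],
    [1,0,0,9,0],
    [1,-0.3,-2,11,-2],
    [1,-0.7,-5.5,11.5,-5],
    [1,-1.1,-9,11.5,-9],
    [1,-1.6,-13,11.5,-13],
    [1,-2.1,-17,11.5,-17],
    [1,-2.6,-21,11.5,-21],
    [1,-3.1,-25,11.5,-25],
    [1,-3.6,-29,11.5,-29],
    [1,-4.1,-33,11.5,-33],
    [1,-4.6,-36.5,10,-36],
    [1,-5,-38.5,7.5,-37.6],
    [1,-5,-39.3,5,-37.6],
    [1,-5,-39.3,4,-37.6],
    [1,-5,-39.3,4,-37.6],
    [1,-5,-39.3,4,-37.6]
  ]
}}

```text
time_s: 11.65
ee_pos: [0.3893, -0.1345, 0.3456]
eef_rot: [3.14, -0.0, 1.124]
force: [0.8, 0.7, -5.8]
grip_width: 0.0178
grip_force: 40.0
```

```bash
python3 - <<'E'
from dock import *
c=snap('top'); d=snap('wrist','pics/w4.png'); o=d['obs']; print(o['time_s'],o['ee_pos'],o['eef_rot'],o['grip_width'],o['force'])
a=np.zeros((600,800,3),'uint8')
a[:360,:480]=cv2.resize(d['image'],(480,360),interpolation=3)[:,:,::-1]
i=cv2.resize(c['image'][170:340,290:450,::-1],(320,340),interpolation=2); a[:340,480:]=i
s=snap('scene','pics/s4.png'); a[360:,:480]=cv2.resize(s['image'][240:360,290:530,::-1],(480,240),interpolation=2)
cv2.imwrite('pics/g2.png',a)
E
```

```text
11.7 [ 0.38927577 -0.13453035  0.34555293] [ 3.14018765e+00 -7.29635494e-05  1.12423308e+00] 0.017312168813361572 [-0.27010479 -0.36189404 -6.20087543]
```

View pics/g2.png

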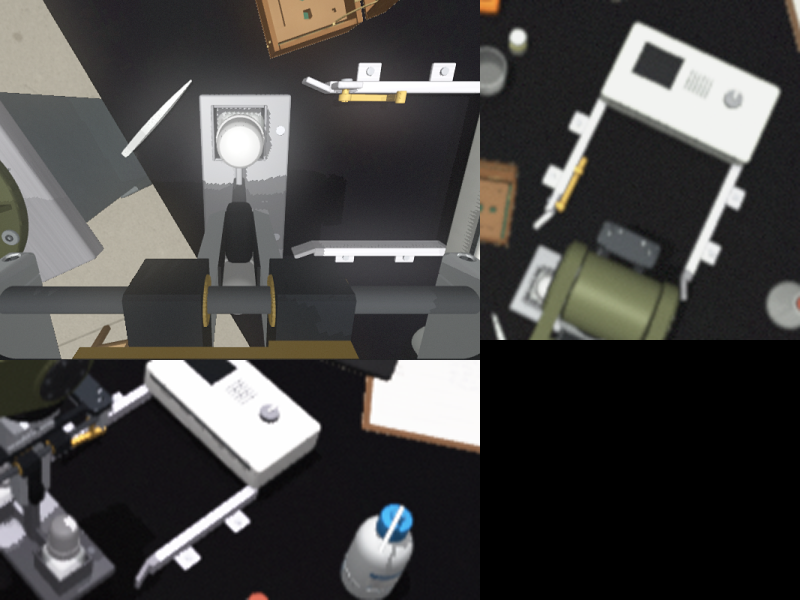

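The wrist part of the composite shows both rails. The left rail is at composite row 82–93 from column 330 rightward, with the brass catch at (372,97). The right rail runs along rows 241–256. The carrier's left end is at (200–291,95), with both bottles upright. I'll measure the rail edges in the full image.

```bash
python3 - <<'E'
import cv2,numpy as np
g=cv2.cvtColor(cv2.imread('pics/w4.png'),6)
for u in(555,590,630): print(u,'100:',g[100:136,u].tolist())
for u in(440,500,560): print(u,'312:',g[312:350,u].tolist())
for v in(135,200): print('row',v,g[v,258:280].tolist(),g[v,372:400].tolist())
print('col 300',g[118:136,300].tolist(),'col 350',g[118:136,350].tolist())
E
```

```text
555 100: [53, 55, 51, 50, 55, 55, 51, 52, 164, 252, 255, 255, 255, 255, 255, 255, 254, 253, 251, 251, 251, 252, 236, 193, 100, 58, 51, 54, 53, 59, 59, 59, 54, 54, 56, 55]
590 100: [135, 210, 253, 252, 248, 245, 248, 239, 199, 245, 255, 254, 254, 255, 254, 253, 252, 253, 251, 252, 252, 251, 236, 194, 97, 48, 36, 40, 48, 50, 49, 47, 47, 50, 52, 46]
630 100: [39, 36, 36, 35, 35, 35, 33, 36, 160, 249, 253, 253, 252, 252, 251, 251, 250, 252, 253, 253, 253, 252, 237, 197, 95, 34, 25, 28, 30, 29, 30, 30, 35, 30, 34, 28]
440 312: [57, 54, 58, 55, 57, 58, 58, 52, 88, 142, 132, 135, 133, 134, 134, 123, 123, 117, 160, 239, 252, 251, 251, 254, 254, 253, 251, 254, 251, 128, 53, 59, 60, 62, 59, 64, 59, 65]
500 312: [60, 59, 64, 61, 59, 62, 64, 60, 89, 143, 133, 135, 135, 134, 135, 137, 135, 119, 163, 238, 252, 251, 252, 253, 251, 249, 246, 250, 247, 127, 59, 65, 69, 66, 67, 66, 65, 65]
560 312: [53, 56, 54, 55, 54, 59, 58, 54, 83, 145, 134, 131, 132, 134, 136, 138, 135, 130, 162, 236, 250, 250, 250, 249, 247, 248, 250, 253, 250, 124, 53, 58, 62, 61, 59, 59, 62, 59]
row 135 [79, 76, 76, 74, 78, 76, 74, 103, 180, 202, 222, 230, 228, 228, 229, 228, 228, 227, 228, 226, 228, 226] [214, 213, 214, 213, 213, 212, 213, 214, 214, 214, 213, 213, 213, 203, 182, 159, 63, 65, 68, 64, 64, 68, 67, 65, 65, 65, 64, 63]
row 200 [80, 82, 83, 82, 86, 86, 84, 84, 85, 89, 123, 179, 199, 222, 222, 220, 221, 221, 221, 221, 220, 221] [211, 210, 208, 208, 209, 208, 208, 208, 208, 210, 198, 174, 130, 74, 79, 80, 79, 77, 76, 75, 77, 73, 77, 73, 74, 71, 75, 68]
col 300 [73, 73, 74, 74, 74, 75, 73, 93, 152, 185, 200, 218, 227, 225, 225, 226, 225, 224] col 350 [68, 69, 70, 69, 74, 75, 71, 94, 154, 184, 196, 210, 218, 218, 218, 219, 217, 217]
```

```bash
python3 - <<'E'
from h import *
c=snap('wrist'); o=c['obs']; yaw=o['eef_rot'][2]-np.pi/2; x=np.array([np.cos(yaw),np.sin(yaw)]);y=np.array([-x[1],x[0]])
print('yaw',np.degrees(yaw)); t=o['ee_pos'][:2]
f=lambda u,v,z:np.round(1000*np.array([(onz(c,u,v,z)[:2]-t)@x,(onz(c,u,v,z)[:2]-t)@y]),1)
for u in(555,630): print('L in top',f(u,122.5,.022),'L in bot',f(u,124,0),'L outer',f(u,108,.022))
for u in(440,560): print('R in bot',f(u,320.3,0),'R in top',f(u,330.3,.022),'R outer',f(u,341,.022))
print('flange end (95) z.057',f(300,126,.057),f(350,126,.057))
im=c['image'].astype(int)
# catch columns, rail flare junction
m=(im[:,:,0]>130)&(im[:,:,2]<90)&(im[:,:,0]-im[:,:,2]>60); m[:100]=0;m[150:]=0;m[:,:430]=0;m[:,580:]=0
v,u=np.nonzero(m); print('catch px',u.min(),u.max(),v.min(),v.max(), 'pivot end',f(u.min(),130,.031),'toe',f(u.max(),130,.010))
g=im.min(2); r=g[109:122].mean(0)
print('left rail white cols first',[int(k) for k in np.nonzero(g[117]>200)[0] if k>400][:1], 'right',[int(k) for k in np.nonzero(g[337]>200)[0] if k>380][:3])
k=[int(k) for k in np.nonzero(g[337]>200)[0] if k>380][0]; print('R straight start',f(k,337,.022))
print('housing col', g[200,560:640:4])
E
```

```text
yaw -25.593283797215957
L in top [196.  99.] L in bot [210.5  98.9] L outer [193.8 110.2]
L in top [258.1  99.1] L in bot [277.2  99. ] L outer [255.2 110.3]
R in bot [127.8 -95.4] R in top [120.2 -94.3] R outer [ 121.4 -106.3]
R in bot [253.5 -95.4] R in top [238.5 -94.2] R outer [ 240.8 -106.2]
flange end (95) z.057 [-13.2  94.5] [23.4 94.5]
catch px 452 541 119 137 pivot end [108.1  92.7] toe [192.8  93.5]
left rail white cols first [428] right [432, 433, 434]
R straight start [ 113.1 -101.8]
housing col [ 34  39  38  35  32  33  35  33  38  35  31  33  31  23  26  21  24 126
 137 137]
```

{"op": "servo_tool", "data": {
  "motion": [
    [1,0.1,0.2,-1,0],
    [1,0.1,0.2,-2.2,0],
    [1,0.1,0.2,-3.3,0],
    [1,0.1,0.2,-4,0],
    [1,0.1,0.2,-4,0],
    [1,1.0,-0.2,-4,0],
    [1,1.9,-0.6,-4,0],
    [1,2.8,-1.1,-4,0],
    [1,3.7,-1.5,-4,0],
    [1,4.2,-1.7,-4,0],
    [1,4.2,-1.7,-4,0]
  ]
}}

```text
time_s: 13.22
ee_pos: [0.4313, -0.1519, 0.3045]
eef_rot: [-3.141, 0.0, 1.124]
force: [-0.4, 0.6, -5.8]
grip_width: 0.0176
grip_force: 40.0
```

```bash
cat > chk.py <<'E'
from h import *
c=snap('wrist'); o=c['obs']; yaw=o['eef_rot'][2]-np.pi/2; x=np.array([np.cos(yaw),np.sin(yaw)]);y=np.array([-x[1],x[0]])
t=o['ee_pos'][:2]; print(o['time_s'],o['ee_pos'].round(4),'yaw',np.degrees(yaw).round(2),'F',o['force'].round(1),'M',o['moment'].round(2))
f=lambda u,v,z:np.round(1000*np.array([(onz(c,u,v,z)[:2]-t)@x,(onz(c,u,v,z)[:2]-t)@y]),1)
g=cv2.cvtColor(c['image'],7).astype(int)
for u in(500,520,540,560,580,600): 
    p=g[60:170,u]; w=np.nonzero(p>180)[0]
    if len(w): k=w.max(); print('L',u,f(u,60+k+.5,.022),end=' ')
for u in(480,520):
    p=g[290:345,u]; w=np.nonzero(p>200)[0]
    if len(w): print('R',u,f(u,290+w.min()-.5,.022),end=' ')
for u in(290,310,330,350):
    p=g[90:180,u]; d=np.diff(p); k=np.argmax(d>25); print('fl',u,f(u,90+k+1,.018),end=' ')
for v in (180,230):
    p=g[v,200:300]; k=np.nonzero(np.diff(p)>25)[0]; print('rear',v,f(200+k[0]+1,v,.017) if len(k) else None)
im=c['image'].astype(int)
m=(im[:,:,0]>130)&(im[:,:,2]<90)&(im[:,:,0]-im[:,:,2]>60);m[:60]=0;m[190:]=0;m[:,:100]=0;m[:,600:]=0
n,l,st,ce=cv2.connectedComponentsWithStats(m.astype('uint8'))
for k in range(1,n):
    if st[k,4]>40: print('brass',st[k])
E
python3 chk.py
```

```text
13.225 [ 0.4313 -0.1519  0.3045] yaw -25.62 F [-0.4  0.6 -5.8] M [-0.07  0.16 -0.08]
L 500 [131.4  85.1] L 520 [144.1  96.1] L 540 [158.4  96.1] L 560 [172.7  96.1] L 580 [187.   96.1] L 600 [201.3  96.1] fl 290 [-20.8  94.4] fl 310 [-6.3 94.4] fl 330 [ 8.3 94.4] fl 350 [22.8 94.4] rear 180 [-39.3  55.4]
rear 230 [-39.3  16.2]
```

{"op": "servo_tool", "data": {
  "motion": [
    [1,0.9,-0.43,0,0],
    [1,1.8,-0.86,0,0],
    [1,2.7,-1.3,0,0],
    [1,3.6,-1.73,0,0],
    [1,4.5,-2.16,0,0],
    [1,5.4,-2.6,0,0],
    [1,6.3,-3.02,0,0],
    [1,7.2,-3.45,0,0],
    [1,8.1,-3.88,0,0],
    [1,9.0,-4.31,0,0],
    [1,9.0,-4.31,0,0]
  ]
}}

```text
time_s: 14.65
ee_pos: [0.5215, -0.1952, 0.3045]
eef_rot: [3.141, 0.0, 1.123]
force: [-0.4, -0.2, -5.9]
grip_width: 0.0178
grip_force: 40.0
```

```bash
python3 chk.py
```

```text
14.65 [ 0.5215 -0.1952  0.3045] yaw -25.63 F [-0.4 -0.2 -5.9] M [-0.27  0.17 -0.02]
L 500 [128.4 106.1] L 540 [164.4  63.9] L 560 [179.3  63.9] L 580 [194.1  63.9] L 600 [206.8  73.2] R 520 [165.6 -32.7] fl 290 [-20.4 108. ] fl 310 [ -6.1 107.3] fl 330 [  8.2 116. ] fl 350 [ 22.6 108. ] rear 180 [-38.4  55.4]
rear 230 [-38.4  16.2]
brass [265 118  69  20 151]
```

{"op": "servo_tool", "data": {
  "motion": [
    [1,0.9,-0.43,0,0],
    [1,1.8,-0.86,0,0],
    [1,2.7,-1.3,0,0],
    [1,3.6,-1.73,0,0],
    [1,4.5,-2.16,0,0],
    [1,5.4,-2.59,0,0],
    [1,6.3,-3.02,0,0],
    [1,7.0,-3.36,0,0],
    [1,7.2,-3.46,0,0],
    [1,7.2,-3.46,0,0]
  ]
}}

```text
time_s: 15.95
ee_pos: [0.5931, -0.2295, 0.3045]
eef_rot: [-3.141, 0.0, 1.124]
force: [-0.4, -0.3, -6.2]
grip_width: 0.0182
grip_force: 40.0
```

{"op": "servo_tool", "data": {
  "motion": [
    [1,0.18,-0.09,0,0],
    [1,0.36,-0.17,0,0],
    [1,0.54,-0.26,0,0],
    [1,0.63,-0.3,0,0],
    [1,0.63,-0.3,0,0]
  ]
}}

```text
time_s: 16.58
ee_pos: [0.5994, -0.2325, 0.3046]
eef_rot: [3.142, -0.0, 1.124]
force: [0.1, -0.3, -6.2]
grip_width: 0.0183
grip_force: 40.0
```

```bash
python3 chk.py
```

```text
16.575 [ 0.5994 -0.2325  0.3046] yaw -25.62 F [ 0.1 -0.3 -6.2] M [-0.04  0.1  -0.02]
L 500 [131.6  84.4] L 520 [146.2  84.5] L 540 [164.4  63.9] L 560 [179.2  63.9] R 520 [165.5 -32.7] fl 290 [-20.5 108. ] fl 310 [ -6.1 107.3] fl 330 [  8.2 107.4] fl 350 [ 22.6 108. ] rear 180 [-38.5  55.4]
rear 230 [-39.3  16.1]
brass [141 119  18  20 110]
brass [213 121   5  19  59]
brass [159 130  48  10  56]
```

{"op": "servo_tool", "data": {
  "motion": [
    [1,0.18,-0.09,0,0],
    [1,0.27,-0.13,0,0],
    [1,0.36,-0.17,0,0],
    [1,0.36,-0.17,0,0]
  ]
}}

```text
time_s: 17.12
ee_pos: [0.6029, -0.2342, 0.3046]
eef_rot: [-3.141, 0.0, 1.124]
force: [-2.3, 0.7, -5.1]
grip_width: 0.0173
grip_force: 40.0
```

{"op": "servo_tool", "data": {
  "motion": [
    [1,0.09,-0.04,0,0],
    [1,0.18,-0.09,0,0],
    [1,0.18,-0.09,0,0]
  ]
}}

```text
time_s: 17.5
ee_pos: [0.6043, -0.2348, 0.3045]
eef_rot: [-3.137, 0.0, 1.124]
force: [-9.8, 4.9, -0.2]
grip_width: 0.0179
grip_force: 40.0
```

```bash
python3 chk.py; python3 - <<'E'
from h import *
c=snap('wrist','pics/w9.png'); o=c['obs']; yaw=o['eef_rot'][2]-np.pi/2; x=np.array([np.cos(yaw),np.sin(yaw)]);y=np.array([-x[1],x[0]])
t=o['ee_pos'][:2]
f=lambda u,v,z:np.round(1000*np.array([(onz(c,u,v,z)[:2]-t)@x,(onz(c,u,v,z)[:2]-t)@y]),1)
im=c['image'].astype(int)
print('toe z.01/.022',f(218,131,.010),f(218,131,.022),'pivot end',f(141,130,.031))
for v in (124,128,132,136): print(v,im[v,140:280:3].tolist()[18:40])
# expected pixels of the toe for catch down vs lifted, dock origin = TCP
D=lambda X,Y,z: np.round(proj(c,[*(t+X*x+Y*y),z]),1)
print('toe down',D(-.046,.088,.004),D(-.046,.095,.004),'up',D(-.046,.088,.017),D(-.046,.095,.017),'flange rear',D(-.04,.088,.016),D(-.04,.095,.016))
E
```

```text
17.5 [ 0.6043 -0.2348  0.3045] yaw -25.62 F [-9.8  4.9 -0.2] M [1.15 2.74 0.  ]
L 500 [130.2  84.4] L 520 [144.6  84.4] L 540 [162.7  63.9] L 560 [176.6  68.3] R 520 [163.9 -32.3] fl 290 [-21.6 108. ] fl 310 [ -7.3 107.3] fl 330 [  7.1 107.3] fl 350 [ 21.4 108. ] rear 180 [-41.2  55.4]
rear 230 [-41.2  16.1]
brass [134 119  19  20 124]
brass [215 122   4  18  55]
brass [227 127  16   9  79]
brass [154 132  54   7  60]
toe z.01/.022 [-76.9  91.1] [-73.6  90.8] pivot end [-124.6   91.1]
124 [[77, 74, 75], [81, 78, 76], [85, 82, 80], [77, 76, 76], [131, 110, 65], [208, 179, 103], [212, 182, 105], [182, 155, 89], [137, 115, 70], [80, 80, 77], [81, 80, 76], [81, 80, 78], [84, 81, 79], [82, 81, 80], [83, 81, 79], [80, 78, 76], [83, 81, 79], [81, 79, 78], [82, 79, 77], [83, 80, 78], [79, 79, 77], [83, 80, 79]]
128 [[216, 194, 113], [216, 192, 109], [216, 194, 111], [218, 193, 112], [189, 162, 94], [207, 178, 102], [213, 188, 109], [187, 160, 93], [141, 117, 71], [92, 80, 59], [96, 83, 61], [158, 134, 80], [164, 139, 82], [208, 178, 104], [158, 131, 80], [214, 184, 107], [213, 187, 109], [21
[... 207 characters left out ...]
88, 160, 92], [143, 120, 72], [91, 79, 60], [91, 79, 57], [96, 83, 58], [150, 125, 73], [150, 125, 74], [206, 178, 103], [208, 181, 103], [208, 178, 105], [207, 178, 104], [206, 177, 104], [206, 177, 104], [205, 176, 103], [206, 176, 103]]
136 [[169, 142, 80], [171, 144, 81], [171, 143, 80], [171, 144, 81], [170, 144, 82], [205, 175, 101], [212, 197, 114], [191, 162, 93], [142, 119, 74], [88, 78, 56], [91, 80, 59], [92, 78, 58], [127, 106, 67], [128, 109, 70], [127, 106, 67], [177, 149, 85], [177, 149, 89], [176, 149, 86], [177, 150, 88], [177, 149, 89], [177, 149, 87], [181, 151, 90]]
toe down [260.5 135.6] [260.1 126. ] up [257.6 135.2] [257.1 125.2] flange rear [265.9 135.2] [265.5 125.2]
```

Contact with the stop is felt at about 11 N. Before releasing I'll pull back gently, to test whether the catch holds the carrier.

{"op": "servo_tool", "data": {
  "motion": [
    [1,-0.18,0.09,0,0],
    [1,-0.36,0.17,0,0],
    [1,-0.54,0.26,0,0],
    [1,-0.54,0.26,0,0]
  ]
}}

```text
time_s: 18.1
ee_pos: [0.5994, -0.2325, 0.3048]
eef_rot: [3.141, -0.0, 1.124]
force: [1.0, 0.0, -6.1]
grip_width: 0.0178
grip_force: 40.0
```

{"op": "servo_tool", "data": {
  "motion": [
    [1,-0.09,0.04,0,0],
    [1,-0.14,0.06,0,0],
    [1,-0.14,0.06,0,0]
  ]
}}

```text
time_s: 18.48
ee_pos: [0.5981, -0.232, 0.3049]
eef_rot: [3.14, -0.0, 1.123]
force: [3.1, -1.4, -6.0]
grip_width: 0.0177
grip_force: 40.0
```

The pull-back meets about 3.4 N rising after the play is taken up, so the catch has dropped behind the flange. Now I'll push fully home, settle, release and lift away.

{"op": "servo_tool", "data": {
  "motion": [
    [1,0.18,-0.09,0,0],
    [1,0.36,-0.17,0,0],
    [1,0.52,-0.25,0,0],
    [1,0.57,-0.27,0,0],
    [1,0.57,-0.27,0,0],
    [1,0.5,-0.24,-0.1,0],
    [1,0.5,-0.24,-0.1,0],
    [0.4,0.5,-0.24,-0.1,0],
    [0.4,0.5,-0.24,-0.1,0],
    [0.4,0.5,-0.24,-0.1,0],
    [0.4,0.5,-0.24,3,0],
    [0.4,0.5,-0.24,8,0],
    [0.4,0.5,-0.24,14,0],
    [0.4,0.5,-0.24,14,0]
  ]
}}

```text
time_s: 20.23
ee_pos: [0.6027, -0.2341, 0.4502]
eef_rot: [3.133, -0.0, 1.124]
force: [-0.5, -0.1, -0.6]
grip_width: 0.0564
grip_force: 0.0
```

```bash
python3 - <<'E'
from h import *
c=snap('wrist','pics/w10.png'); o=c['obs']; yaw=o['eef_rot'][2]-np.pi/2; x=np.array([np.cos(yaw),np.sin(yaw)]);y=np.array([-x[1],x[0]])
t=o['ee_pos'][:2]; print(o['time_s'],o['ee_pos'],o['grip_width'],o['force'])
f=lambda u,v,z:np.round(1000*np.array([(onz(c,u,v,z)[:2]-t)@x,(onz(c,u,v,z)[:2]-t)@y]),1)
im=c['image'].astype(int); g=im.mean(2)
u0,v0=map(int,proj(c,[*(t-.04*x+.03*y),.016])); print('rear edge',u0,v0); 
for dv in(-20,0,20):
    p=g[v0+dv,u0-25:u0+25]; k=np.argmax(np.diff(p)); print(f(u0-25+k+1,v0+dv,.016))
m=(im[:,:,0]-im[:,:,2]>25)&(im[:,:,0]>70)
U,V=map(int,proj(c,[*(t-.08*x+.092*y),.015])); a=m[V-25:V+25,U-70:U+80]; vv,uu=np.nonzero(a); print('brass span',U-70+uu.min(),U-70+uu.max(),V-25+vv.min(),V-25+vv.max())
e=U-70+uu.max(); print('toe end as z.004',f(e,V,.004),'z.017',f(e,V,.017))
for X,Y in((.0,.06),(0,-.06)):
    print('cap px',proj(c,[*(t+X*x+Y*y),.122]))
E
```

```text
20.225 [ 0.60270909 -0.23412392  0.45019295] 0.05640630459781814 [-0.54052845 -0.1407744  -0.58493048]
rear edge 281 188
[-20.   54.4]
[-38.2  31.1]
[-38.9   7.1]
brass span 199 276 127 141
toe end as z.004 [-45.8  92.6] z.017 [-44.4  92.3]
cap px (np.float64(315.04831473575337), np.float64(169.98671515219485))
cap px (np.float64(315.2546260577326), np.float64(296.2095069335457))
```

```bash
python3 -c "
from station import ctrl
print(ctrl.hand_in())"
```

```text
the job is handed in; nothing more can be done
None
```

The square bottle stands in the carrier's left pocket and the carrier is pushed fully home; a gentle pull-back met resistance, so the catch has dropped behind it. I handed the job in at about 20 s with the gripper clear.

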